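# Load-test a cell, then hold the tester open for the next one

### The arm

A 7-joint arm with a two-finger parallel gripper is mounted at the origin on a cart in front of the work surface, level with it; the furniture and walls round the work are solid. World frame = base frame: x ahead of the robot, y to its left, z up, the work surface at z = 0. Lengths are in m, angles in rad, forces in N, time in s.
With the tool pointing down it reaches from about 0.35 to 0.9 m from the base axis. Payload 19.9 kg.
Tool frame: the origin (TCP) lies midway between the tips of the shut fingers; the grasp point (between the pads) lies 19 mm behind it (manip.grip_point_offset is the distance from the TCP to the grasp point, in m); z points along the fingers, y is the line along which they close (so a half turn about z gives the same grasp; the last joint's range is limited). The gripper opens to 85 mm and grips with 20 to 120 N. Pads are 22 mm wide; open, the fingers measure 114 mm over their backs; the gripper's body (76 mm by 85 mm) begins 54 mm behind the grasp point. The pads swing forward as they close: fully open they stand 13 mm farther back than shut.
Start: joints at [1.135, 0.417, -0.01, 1.614, 0.005, 1.111, -0.053], TCP at [0.24, -0.577, 0.231] pointing down, gripper open.
Joint ranges: [-2.81, 2.81], [-0.39, 2.02], [-1.27, 1.25], [0.06, 2.57], [-1.19, 4.33], [0.19, 2], [-2.82, 2.82]. Speed limits (rad/s): [1.89, 1.89, 2.39, 2.39, 3.01, 3.01, 3.01].

### API

Orientations are given as a 3x3 rotation matrix whose columns are the frame's x, y, z axes.
In Python, from plant import manip, cams gives the robot as it stands.
- The arm moves only by the tool jog_arm, never from a script. Its argument "motion" is a list of rows, each an object with "jaw": the gripper command: -1 is shut, 1 is fully open, values between are in proportion; "linear": the shift along the world's x, y, z in cm, a list of three; "rotation": the turn, a rotation vector about the world's x, y, z in degrees, a list of three. In form: [{"jaw": jaw, "linear": [dx, dy, dz], "rotation": [rx, ry, rz]}, ...]. A call has 1 to 8 rows; each row shifts and turns the commanded pose from where the row before left it; what a row does not reach is not made up. A row lasts 1/8 s, in which the tool goes at most 62.5 mm and 10.7 degrees, less where a joint would pass 70% of its speed; a pose out of reach is approached as far as the arm can. A call with a gripper value outside its range is refused whole. The fingers move at their own pace and stop on an object; the grip force is fixed at half the most. Time passes only in rows, so rows that do not move let the fingers close. It gives the time, the measured TCP pose, the force, the opening and the grip force at its end, in the units of the state.
- manip.get_state(): the state, without advancing time (a new reading comes with each control period).
- cams.read_camera(name): name is "scene" or "top" or "wrist"; returns a dict with "frame" (400x640x3 uint8, blue, green, red), "fx", "fy", "cx", "cy" (pixels), "k1" (the pictures are not rectified: a ray, as slopes to the right and down, at radius r is drawn at 1 + k1 r^2 times it, then the intrinsics apply), "T" (4x4, takes a point from camera to world coordinates); the wrist camera has in their place "hand_eye" (4x4, takes a point from camera to tool coordinates, whose origin is the TCP and whose axes are the flange's). Camera axes: x right, y down, z forward; pixel columns grow to the right and rows downward; lengths in m; the calibration is good to about 2 mm. A picture is of the moment at which its call begins: read the wrist's pose just before it. There is no depth.
- manip.finish_job(): hands the job in; it is judged then, once.
The state is a dict: "time_s": time; "joints": joint angles; "qvel": joint speeds; "tau": joint torques, N m; "ee_pos": TCP position; "eef_rot": TCP orientation; "ft_force": force on the tool from outside, world axes, zero at the start; "ft_torque": the same for the moment, N m; "opening": opening from 0.0 (shut) to 1.0 (fully open); "finger_force": force on a finger pad.
Only numpy, scipy, OpenCV 4.12 (cv2) and the standard library are available. Lean on these libraries where they do the work, as an engineer would, in place of code of your own. Each camera call takes 0.05 s, during which the arm holds its last target. There are 200 camera calls.

### The job

On the bench cell tester, swing the red-knobbed load lever all the way to its stop, give the needle a moment, and let the lever spring back to rest. Then draw the sprung contact slide out by its white thumb tab until its red pointer stands level with the orange line, and keep holding it there so that I can swap the cell for the long green one: finish while still gripping the tab, do not let go. Leave the tested cell lying in its trough and do not disturb the long green cell or the other things standing around.

Things in the scene. Friction and masses are not known exactly. Their poses are not given: they have to be found in the camera images.
- tester: Cell tester, grey with black deck, 160 x 112 mm, deck 28 mm up; heavy, does not move. Origin on the worktop; x runs along the cell trough, roughly away from the robot, y left, z up. Trough along x at y = +22 mm: 20 mm wide, floor 30 mm up, rails up to 38 mm. Right half: lever, and behind it a round meter (x +72, y -28, top 36 mm). Fixed contact post (52 mm high, face at x = +85 mm) at the far end.
- slide (a joint): Sprung contact slide, in m: 0 fully home (towards the fixed contact), grows as it is drawn out along the tester's -x; end stop 0.050. The cell holds it at 0.020 at the start; with the pointer level with the orange line it reads 0.039. Its spring pulls it home with about 5.6 N at 0.020 and 7.1 N at 0.039.
- tab_grip (a point): Middle of the slide's white upright thumb tab (10 mm thick along the tester's x, 18 mm wide along y, from 44 to 63 mm above the worktop); this point is 56 mm up, axes as the tester's; moves with the slide. The slide's flat top round it is 44.5 mm up and reaches 30 mm before the tab (towards the cell; the last 6 mm stand 48 mm high) and 10 mm behind it.
- slide_pointer (a point): Tip of the slide's red pointer, level with the slide's contact face, over the left rail (38 mm up); 36 mm from the tab's middle towards the cell. Moves with the slide.
- orange_line (a point): Orange line, 2.6 mm thick, across both rails of the trough; this point is on the left rail: 69 mm from the fixed contact (room for the 65 mm cell). Lies 38 mm up, at x = +16 mm in the tester's frame. The pointer is to come level with it along the tester's x.
- load_lever (a joint): Load lever, in rad: 0 at rest (pointing along the tester's -x direction), 1.0 at its stop, turning counter-clockwise seen from above, so that the knob goes towards the tester's right (-y). A spring brings it back: about 1.3 N at the knob at rest, 4 N at the stop. It drives the meter's needle.
- lever_knob (a point): Centre of the lever's upright red knob, a 12 mm thick, 21 mm high round post, 47 mm above the worktop (top at 57 mm, bottom at 36 mm); 45 mm from the lever's pivot.
- lever_pivot (a point): The lever's vertical pivot axis at the height of the knob's centre, at x = +30 mm, y = -28 mm in the tester's frame.
- cell_center (a point): Centre of the tested cell, red and white, 15 mm thick, 50 mm long, lying along the trough against the fixed contact; its top is 45 mm above the worktop. Stays where it is.
- long_cell_center (a point): Centre of the long green cell, 18 mm thick, 65 mm high, standing on end on the worktop at the tester's left; waiting for its turn, not to be touched.
- mug_center (a point): Middle of the white spotted mug, 93 mm high, a bystander.
- tape_center (a point): Middle of the roll of masking tape lying flat, 100 mm across, 25 mm high, a bystander.
- jar_center (a point): Middle of the small white-capped paint jar, 39 mm thick, 63 mm high, a bystander.

How it is judged:
On the way, in this order (a step that is already met when the one before it is completed fails the run):
1. the load lever is swung to its stop (value of joint load_lever above 0.92 rad), for 0.2 s.
2. the lever has sprung back to rest (value of joint load_lever below 0.08 rad), for 0.2 s.
3. the slide's pointer is level with the orange line, held by the tab (value of joint slide between 0.0355 and 0.0425 m and contact force between the fingers and slide above 1.5 N), for 0.3 s.
At the end, for the whole second after the job is handed in: The robot's fingers still hold the thumb tab (contact force over 1.5 N) and the slide's pointer stands within 3.5 mm of the orange line (slide joint 0.0355 to 0.0425); the load lever is back at rest (below 0.08 rad); the tested cell still lies down in its trough (all of step 3 and value of joint load_lever below 0.08 rad and x of cell_center in the frame of tester above 0.047 m and y of cell_center in the frame of tester between 0.017 and 0.027 m and height (world z) of cell_center below 0.041 m); the arm keeps its last pose, push and grip.
It fails at once if the tested cell is pushed along or lifted out of its trough (12 mm) (distance of cell_center from where it was at the start of the episode above 0.012 m).
It fails at once if the long green cell is shifted or knocked over (15 mm) (distance of long_cell_center from where it was at the start of the episode above 0.015 m).
It fails at once if the mug is shifted (20 mm) (distance of mug_center from where it was at the start of the episode above 0.02 m).
It fails at once if the tape roll is shifted (20 mm) (distance of tape_center from where it was at the start of the episode above 0.02 m).
It fails at once if the paint jar is shifted (20 mm) (distance of jar_center from where it was at the start of the episode above 0.02 m).
It also fails if it takes over 48 s, if anything falls off the work surface, if the arm or the gripper's body presses on something with over 40 N, if the wrist force passes 120 N, or if a joint passes its speed limit or range.

## Working session

There is one attempt and no reset: what is moved stays moved. The work goes in short steps, Python scripts to look and compute and a tool call to move; the robot and the scene stay as the last step left them, time stands still between calls to the robot, and variables do not carry over. Pictures are saved under pics/ and viewed, at most 10 in all, crops included, and the job is handed in when it is done.

Besides the shell and the picture viewer there is one more tool, called after "Request:" as a command line: name --argument value ..., lists and objects as JSON in quotes. jog_arm: Moves the arm, as the interface text tells. Its arguments: {"type":"object","properties":{"motion":{"type":"array","items":{"type":"object","properties":{"jaw":{"type":"number"},"linear":{"type":"array","items":{"type":"number"}},"rotation":{"type":"array","items":{"type":"number"}}}}}},"required":["motion"]}

```bash
mkdir -p pics
cat > h.py <<'E'
import numpy as np, cv2
from plant import manip, cams
def cam(n):
    s=manip.get_state(); c=cams.read_camera(n)
    if n=='wrist':
        T=np.eye(4);T[:3,:3]=np.array(s['eef_rot']).reshape(3,3);T[:3,3]=s['ee_pos'];c['T']=T@np.array(c['hand_eye'])
    c['T']=np.array(c['T']);return c
def ray(c,p):
    K=np.array([[c['fx'],0,c['cx']],[0,c['fy'],c['cy']],[0,0,1.]])
    u=cv2.undistortPoints(np.array([[p]],float),K,np.array([c['k1'],0,0,0.]))[0,0]
    return c['T'][:3,3],c['T'][:3,:3]@np.array([u[0],u[1],1.])
def plane(c,p,z):
    o,d=ray(c,p);return o+d*(z-o[2])/d[2]
def tri(c1,p1,c2,p2):
    A=np.zeros((3,3));b=np.zeros(3);R=[ray(c1,p1),ray(c2,p2)]
    for o,d in R:
        d=d/np.linalg.norm(d);M=np.eye(3)-np.outer(d,d);A+=M;b+=M@o
    x=np.linalg.solve(A,b);return x,[round(1e3*np.linalg.norm(np.cross(x-o,d/np.linalg.norm(d))),1) for o,d in R]
def blobs(c,lo,hi,amin=15):
    h=cv2.cvtColor(c['frame'],cv2.COLOR_BGR2HSV);m=cv2.inRange(h,lo,hi)
    if lo[0]==0: m|=cv2.inRange(h,(173,)+tuple(lo[1:]),(180,)+tuple(hi[1:]))
    n,_,s,ce=cv2.connectedComponentsWithStats(m)
    return [(s[i,4],s[i,:4].tolist(),ce[i].round(1).tolist()) for i in range(1,n) if s[i,4]>=amin]
E
python3 - <<'E'
from h import *
print(manip.get_state())
for n in('scene','top','wrist'):
    c=cam(n);cv2.imwrite(f'pics/{n}0.png',c['frame']);print(n,c['T'].round(3).tolist(),c['fx'],c['k1'])
    print('red',blobs(c,(0,130,80),(7,255,255)));print('orange',blobs(c,(8,150,120),(22,255,255)));print('green',blobs(c,(40,80,50),(85,255,255)))
E
```

```text
{'time_s': 0.0, 'joints': array([ 1.1354864 ,  0.4179812 , -0.01028747,  1.614176  ,  0.00469595,
        1.11067072, -0.05301119]), 'qvel': array([-0.00095138,  0.00031413,  0.00065941, -0.00106064, -0.00051867,
        0.00258313, -0.00020213]), 'tau': array([-5.11163435e-04, -8.64443350e+01,  6.78542331e-01, -4.34888864e+01,
        1.91136100e-02,  7.60978670e-03,  6.55659778e-05]), 'ee_pos': array([ 0.23967058, -0.57685093,  0.23065505]), 'eef_rot': array([[ 9.23461101e-01,  3.83691664e-01, -5.49753528e-04],
       [ 3.83692047e-01, -9.23460474e-01,  1.07976053e-03],
       [-9.33805391e-05, -1.20805290e-03, -9.99999266e-01]]), 'ft_force': array([-0.09450044,  0.84265105, -0.78395049]), 'ft_torque': array([-0.01823236,  0.01372726,  0.00339285]), 'finger_force': 0.0, 'opening': 0.999740666981508}
scene [[-0.899, -0.339, 0.277, 0.157], [-0.438, 0.684, -0.584, 0.969], [0.008, -0.646, -0.763, 1.006], [0.0, 0.0, 0.0, 1.0]] 450.68140946972466 -0.04403095014298955
red [(np.int32(97), [201, 103, 13, 12], [207.2, 109.2]), (np.int32(116), [184, 104, 13, 13], [189.9, 110.4]), (np.int32(10
[... 634 characters left out ...]
p.int32(17), [331, 5, 9, 4], [335.1, 6.9]), (np.int32(127), [373, 15, 16, 15], [380.7, 22.3]), (np.int32(21), [336, 96, 8, 6], [340.0, 99.3]), (np.int32(66), [341, 157, 8, 13], [344.4, 162.9]), (np.int32(22), [354, 197, 6, 5], [356.3, 198.6]), (np.int32(336), [279, 281, 26, 42], [293.4, 300.9]), (np.int32(76), [347, 300, 12, 13], [352.6, 306.1])]
orange [(np.int32(50), [330, 0, 17, 4], [338.4, 1.2])]
green [(np.int32(47), [239, 76, 24, 29], [251.9, 89.1]), (np.int32(17), [306, 169, 4, 8], [308.2, 172.8])]
wrist [[0.384, -0.88, -0.278, 0.311], [-0.923, -0.366, -0.116, -0.548], [-0.0, 0.301, -0.953, 0.374], [0.0, 0.0, 0.0, 1.0]] 284.0398105551295 -0.002572075588291086
red []
orange []
green []
```

View pics/scene0.png

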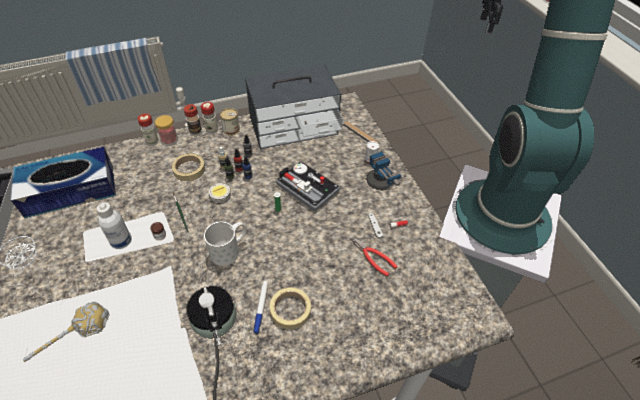

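View pics/top0.png

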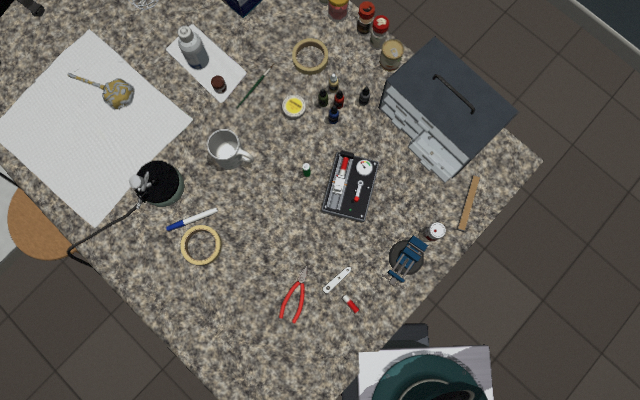

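The scene view shows the tester near (308,184), with the long green cell at (278,203). In the top view the tester is near (350,186), the green cell at (307,171) and the paint jar at (437,230). The arm starts outside both views. Next I'll enlarge the tester.

Run:
```python
from h import *
a=cv2.imread('pics/scene0.png')[150:220,262:352];b=cv2.imread('pics/top0.png')[145:225,310:390]
a=cv2.resize(a,(400,311),interpolation=cv2.INTER_CUBIC);b=cv2.resize(b,(400,400),interpolation=cv2.INTER_CUBIC)
o=np.zeros((400,800,3),np.uint8);o[:311,:400]=a;o[:,400:]=b;cv2.imwrite('pics/c0.png',o)
t=cams.read_camera('top');t['T']=np.array(t['T'])
for n,p,z in(('knob',(356.3,198.6),.047),('green',(307,168),.065),('jar',(437,230),.063)):print(n,plane(t,p,z).round(3))
```

```text
knob [0.509 0.148 0.047]
green [0.586 0.265 0.065]
jar [ 0.423 -0.04   0.063]
```

View pics/c0.png

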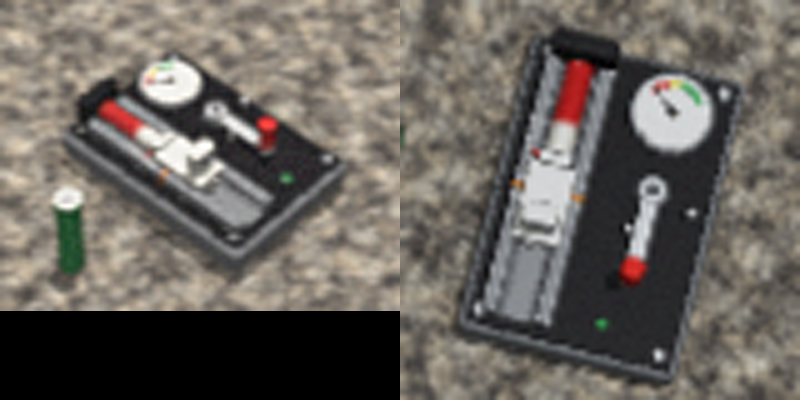

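The crop shows the tester with its trough tilted about 12° clockwise in the top view. The knob is at crop (634,268), the pivot at (653,188), and the tab at about (541,215). I'll move to a wrist-camera pose above it, with the jaw's closing line along the tester's x.

Request:
jog_arm --motion '[{"jaw": 1,"linear": [0.5,2,2],"rotation": [0,0,7]},{"jaw": 1,"linear": [1.5,5,2],"rotation": [0,0,7]},{"jaw": 1,"linear": [1.5,5,2],"rotation": [0,0,7]},{"jaw": 1,"linear": [1.5,5,1],"rotation": [0,0,7]},{"jaw": 1,"linear": [1.5,5,0],"rotation": [0,0,7]},{"jaw": 1,"linear": [1.5,5,0],"rotation": [0,0,7]},{"jaw": 1,"linear": [1.5,5,0],"rotation": [0,0,7]},{"jaw": 1,"linear": [1.5,5,0],"rotation": [0,0,6.4]}]'

```text
time_s: 1.2
ee_pos: [0.35, -0.2055, 0.3013]
eef_rot: [[0.205, 0.979, 0.0], [0.979, -0.205, -0.001], [-0.0, 0.0, -1.0]]
ft_force: [1.2, 0.5, 0.4]
opening: 1.005
finger_force: 0.0
```

Request:
jog_arm --motion '[{"jaw": 1,"linear": [2,5,0],"rotation": [0,0,0]},{"jaw": 1,"linear": [2,5,0],"rotation": [0,0,0]},{"jaw": 1,"linear": [2,5,0],"rotation": [0,0,0]},{"jaw": 1,"linear": [2,5,0],"rotation": [0,0,0]},{"jaw": 1,"linear": [2,5,-2],"rotation": [0,0,0]},{"jaw": 1,"linear": [2,5,-3],"rotation": [0,0,0]},{"jaw": 1,"linear": [2,5,-3],"rotation": [0,0,0]},{"jaw": 1,"linear": [0,0,0],"rotation": [0,0,0]}]'

```text
time_s: 2.2
ee_pos: [0.4889, 0.1464, 0.2188]
eef_rot: [[0.203, 0.979, -0.005], [0.979, -0.203, 0.002], [0.001, -0.005, -1.0]]
ft_force: [-0.6, -0.8, 0.2]
opening: 0.996
finger_force: 0.0
```

Run:
```python
from h import *
c=cam('wrist');cv2.imwrite('pics/w1.png',c['frame']);np.savez('w1.npz',**{k:v for k,v in c.items()})
print(manip.get_state()['ee_pos'])
print('red',blobs(c,(0,130,80),(7,255,255)));print('orange',blobs(c,(8,150,120),(22,255,255)));print('green',blobs(c,(40,80,50),(85,255,255)))
```

```text
[0.48914972 0.14435146 0.21998922]
red [(np.int32(842), [61, 49, 88, 33], [104.5, 60.7]), (np.int32(776), [63, 80, 86, 18], [105.7, 90.3]), (np.int32(271), [575, 83, 24, 25], [583.7, 94.8]), (np.int32(368), [402, 129, 31, 15], [417.5, 135.9]), (np.int32(122), [332, 170, 12, 14], [337.1, 176.5]), (np.int32(250), [130, 185, 21, 22], [139.3, 196.4])]
orange []
green [(np.int32(238), [380, 38, 20, 22], [387.6, 50.2]), (np.int32(221), [586, 38, 19, 27], [592.8, 52.3]), (np.int32(38), [313, 160, 7, 7], [316.1, 163.4]), (np.int32(15), [416, 181, 8, 9], [420.1, 185.0])]
```

View pics/w1.png

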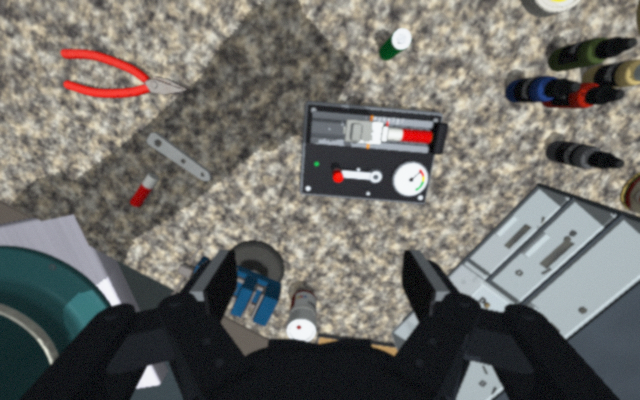

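The wrist view shows the tester spanning (305,103) to (443,200). The knob is at (337,176), the pivot at (376,177), the meter at (410,180), the tab at about (352,128) and the green cell at (395,43). I'll go closer for a second view.

Request:
jog_arm --motion '[{"jaw": 0,"linear": [0.5,1,-3],"rotation": [0,0,0]},{"jaw": -0.5,"linear": [0.5,1,-3],"rotation": [0,0,0]},{"jaw": -1,"linear": [0,1,-2.5],"rotation": [0,0,0]},{"jaw": -1,"linear": [0,0,0],"rotation": [0,0,0]},{"jaw": -1,"linear": [0,0,0],"rotation": [0,0,0]}]'

```text
time_s: 2.88
ee_pos: [0.5004, 0.172, 0.1376]
eef_rot: [[0.21, 0.978, 0.001], [0.978, -0.21, -0.0], [0.0, 0.001, -1.0]]
ft_force: [0.4, -0.2, 0.0]
opening: 0.003
finger_force: 0.0
```

Run:
```python
from h import *
c=cam('wrist');np.savez('w2.npz',**{k:v for k,v in c.items()})
cv2.imwrite('pics/w2.png',cv2.resize(c['frame'][0:240,180:500],(800,600),interpolation=cv2.INTER_CUBIC))
print(manip.get_state()['ee_pos'])
print('red',blobs(c,(0,130,80),(7,255,255)));print('orange',blobs(c,(8,120,120),(22,255,255)));print('green',blobs(c,(40,80,50),(85,255,255)))
h=cv2.cvtColor(c['frame'],cv2.COLOR_BGR2HSV);print([b for b in blobs(c,(0,0,170),(180,60,255),40)])
```

```text
[0.50055696 0.17206373 0.13770921]
red [(np.int32(1138), [0, 67, 94, 41], [45.9, 83.2]), (np.int32(1067), [0, 108, 95, 20], [46.1, 118.9]), (np.int32(589), [417, 166, 40, 20], [436.7, 175.5]), (np.int32(233), [328, 217, 15, 20], [334.4, 227.3]), (np.int32(355), [79, 233, 26, 25], [90.1, 245.9])]
orange [(np.int32(24), [376, 149, 4, 8], [377.2, 152.6])]
green [(np.int32(440), [386, 49, 29, 29], [398.1, 65.4]), (np.int32(48), [304, 205, 8, 7], [307.8, 208.0]), (np.int32(24), [433, 230, 10, 10], [438.2, 234.6])]
[(np.int32(429), [0, 0, 33, 49], [15.6, 19.9]), (np.int32(659), [33, 0, 51, 40], [61.9, 15.2]), (np.int32(875), [110, 0, 70, 28], [145.6, 11.4]), (np.int32(385), [200, 0, 23, 27], [209.8, 12.4]), (np.int32(108), [288, 0, 23, 7], [297.6, 2.3]), (np.int32(969), [314, 0, 59, 34], [345.4, 14.1]), (np.int32(274), [380, 0, 21, 26], [390.2, 9.8]), (np.int32(58), [408, 0, 10, 8], [412.8, 3.2]), (np.int32(277), [437, 0, 31, 14], [452.1, 4.6]), (np.int32(6456), [434, 0, 169, 100], [519.1, 51.7]), (np.int32(253), [541, 0, 27, 13], [553.9, 5.0]), (np.int32(780), [591, 0, 49, 35], [617.3, 10
[... 2994 characters left out ...]
126], [593.0, 330.2]), (np.int32(90), [239, 261, 13, 16], [243.9, 269.5]), (np.int32(76), [253, 260, 15, 13], [260.5, 265.1]), (np.int32(2286), [0, 267, 82, 113], [31.8, 314.8]), (np.int32(195), [220, 269, 19, 24], [227.1, 281.1]), (np.int32(67), [361, 274, 13, 8], [366.5, 277.4]), (np.int32(46), [389, 274, 12, 7], [394.2, 277.2]), (np.int32(46), [275, 276, 10, 9], [279.8, 280.2]), (np.int32(114), [496, 277, 18, 17], [506.3, 284.3]), (np.int32(309), [458, 301, 24, 22], [469.3, 311.3]), (np.int32(414), [480, 317, 43, 31], [499.9, 330.6]), (np.int32(64), [316, 318, 8, 11], [319.6, 323.2]), (np.int32(68), [315, 333, 10, 10], [320.0, 337.3]), (np.int32(1256), [587, 357, 53, 43], [620.4, 384.8])]
```

View pics/w2.png

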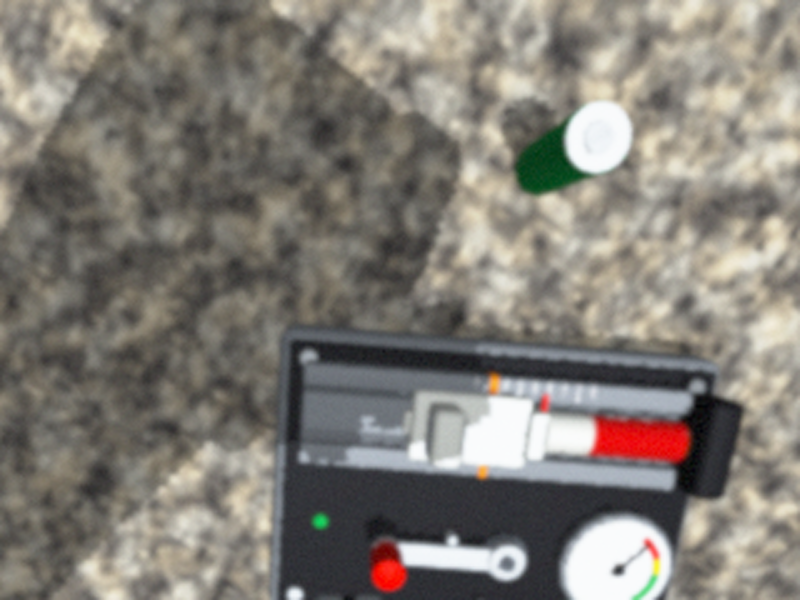

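The close view shows the tab top (shaded) at crop (446,431), the red pointer at (545,403), the orange marks at (494,383) and (483,473), the knob top at (389,575), the pivot at (507,561) and the meter at (617,568). I'll convert these to world coordinates.

Run:
```python
from h import *
L=lambda f:{k:v for k,v in np.load(f).items()}
w1=L('w1.npz');w2=L('w2.npz');t=cam('top');
g=lambda u,v:(180+u/2.5,v/2.5)
P=dict(meter=(g(617,568),.036,72,-28),oL=(g(494,383),.038,16,34),oR=(g(483,473),.038,16,10),knob=(g(389,575),.057,-15,-28),piv=(g(507,561),.042,30,-28),pointer=(g(545,403),.038,35,34),tab=(g(446,431),.063,-1,22))
W={n:plane(w2,p,z) for n,(p,z,*_) in P.items()}
for n in W:print(n,W[n].round(4))
# heading
from scipy.spatial import procrustes
names=['meter','knob','piv','tab','oL'] 
src=np.array([P[n][2:] for n in ['meter','knob','piv','tab']],float)/1e3;dst=np.array([W[n][:2] for n in ['meter','knob','piv','tab']])
a=src-src.mean(0);b=dst-dst.mean(0);U,S,V=np.linalg.svd(a.T@b);R=V.T@U.T
o=dst.mean(0)-R@src.mean(0);print('yaw',np.degrees(np.arctan2(R[1,0],R[0,0])),'origin',o,'scale',S.sum()/(a**2).sum(), 'res',((src@R.T+o-dst)*1e3).round(1).tolist())
for n in W:print(n,'in tester',(1e3*R.T@(W[n][:2]-o)).round(1))
# heights by triangulation
print('knob w1 blob/w2 blob',tri(w1,(337.1,176.5),w2,(334.4,227.3)),'w2/top',tri(w2,(335.2,229),t,(356.5,198.4)))
tp=lambda u,v:(310+(u-400)/5,145+v/5)
print('piv',tri(w2,g(507,561),t,tp(653,188)),'meter',tri(w2,g(617,568),t,tp(672,112)),'orangeL',tri(w2,g(494,383),t,tp(516,184)))
for yz in (.056,):print([ (R.T@(plane(t,tp(541,230),yz)[:2]-o)*1e3).round(1)])
```

```text
meter [0.5935 0.1219 0.036 ]
oL [0.5583 0.2004 0.038 ]
oR [0.5498 0.1696 0.038 ]
knob [0.5101 0.1464 0.057 ]
piv [0.5527 0.1361 0.042 ]
pointer [0.5745 0.1899 0.038 ]
tab [0.5371 0.1935 0.063 ]
yaw -16.473270693150297 origin [0.53212997 0.17042078] scale 1.0145935073033323 res [[-0.3, 1.3], [-0.3, 1.4], [0.3, -1.0], [0.3, -1.7]]
meter in tester [ 72.6 -29.1]
oL in tester [16.6 36.2]
oR in tester [17.2  4.2]
knob in tester [-14.3 -29.3]
piv in tester [ 29.5 -27.1]
pointer in tester [35.1 30.7]
tab in tester [-1.7 23.5]
knob w1 blob/w2 blob (array([0.5092194 , 0.14560809, 0.04899061]), [np.float64(0.1), np.float64(0.1)]) w2/top (array([0.50902837, 0.14701817, 0.05468173]), [np.float64(1.0), np.float64(1.0)])
piv (array([0.55261902, 0.13402515, 0.03678767]), [np.float64(0.9), np.float64(0.9)]) meter (array([0.59149162, 0.12303708, 0.03808585]), [np.float64(1.3), np.float64(1.3)]) orangeL (array([0.55668449, 0.20146992, 0.03962246]), [np.float64(1.5), np.float64(1.5)])
[array([-10.2,  18.7])]
```

Request:
jog_arm --motion '[{"jaw": -1,"linear": [1.8,-0.2,0],"rotation": [0,0,-4]},{"jaw": -1,"linear": [0,0,-3],"rotation": [0,0,0]},{"jaw": -1,"linear": [0,0,-3],"rotation": [0,0,0]},{"jaw": -1,"linear": [0,0,-1.5],"rotation": [0,0,0]},{"jaw": -1,"linear": [0,0,-1],"rotation": [0,0,0]},{"jaw": -1,"linear": [0,0,-1],"rotation": [0,0,0]},{"jaw": -1,"linear": [0,0,0],"rotation": [0,0,0]}]'

```text
time_s: 3.85
ee_pos: [0.5178, 0.1708, 0.0411]
eef_rot: [[0.276, 0.961, -0.0], [0.961, -0.276, -0.0], [-0.0, -0.0, -1.0]]
ft_force: [-0.3, -0.1, -0.3]
opening: 0.0
finger_force: 0.0
```

Request:
jog_arm --motion '[{"jaw": -1,"linear": [-0.1,-1,0],"rotation": [0,0,0]},{"jaw": -1,"linear": [-0.1,-1,0],"rotation": [0,0,0]},{"jaw": -1,"linear": [-0.1,-0.9,0],"rotation": [0,0,0]},{"jaw": -1,"linear": [0.3,-0.7,0],"rotation": [0,0,0]},{"jaw": -1,"linear": [0.3,-0.7,0],"rotation": [0,0,0]},{"jaw": -1,"linear": [0.2,-0.6,0],"rotation": [0,0,0]},{"jaw": -1,"linear": [0,0,0],"rotation": [0,0,0]}]'

```text
time_s: 4.72
ee_pos: [0.5238, 0.1221, 0.0415]
eef_rot: [[0.276, 0.961, 0.002], [0.961, -0.276, 0.001], [0.002, 0.001, -1.0]]
ft_force: [3.5, 8.2, -1.0]
opening: -0.001
finger_force: 4.1
```

Request:
jog_arm --motion '[{"jaw": -1,"linear": [0,-0.2,0],"rotation": [0,0,0]},{"jaw": -1,"linear": [0,-0.1,0],"rotation": [0,0,0]},{"jaw": -1,"linear": [0,0,0],"rotation": [0,0,0]},{"jaw": -1,"linear": [0,0,0],"rotation": [0,0,0]}]'

```text
time_s: 5.22
ee_pos: [0.5243, 0.121, 0.0417]
eef_rot: [[0.275, 0.961, 0.003], [0.961, -0.275, 0.004], [0.005, 0.002, -1.0]]
ft_force: [8.9, 15.1, -6.9]
opening: 0.001
finger_force: 8.8
```

Run:
```python
from h import *
c=cam('wrist');s=cam('scene');t=cam('top')
o=np.zeros((500,800,3),np.uint8)
o[:,:400]=cv2.resize(c['frame'][140:340,240:400],(400,500));o[:300,400:]=cv2.resize(s['frame'][145:220,260:360],(400,300))
cv2.imwrite('pics/l1.png',o)
```

```text
(no output)
```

View pics/l1.png

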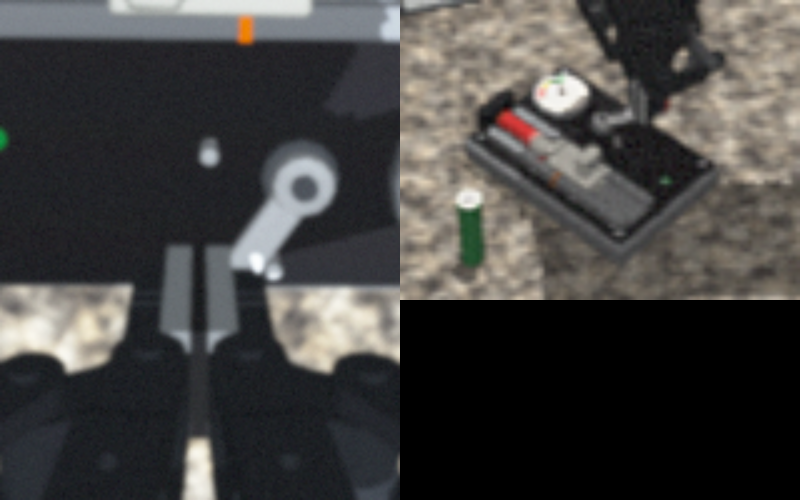

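The wrist view shows the lever at about 55°, resting against its stop pin at (270,268), and the force climbs with almost no travel, so it is at the stop. Next I'll swing back so the lever returns.

Request:
jog_arm --motion '[{"jaw": -1,"linear": [-0.3,0.8,0],"rotation": [0,0,0]},{"jaw": -1,"linear": [-0.3,0.8,0],"rotation": [0,0,0]},{"jaw": -1,"linear": [-0.3,0.8,0],"rotation": [0,0,0]},{"jaw": -1,"linear": [0.1,1,0],"rotation": [0,0,0]},{"jaw": -1,"linear": [0.1,1,0],"rotation": [0,0,0]},{"jaw": -1,"linear": [0,0.9,0],"rotation": [0,0,0]},{"jaw": -1,"linear": [0,0,3],"rotation": [0,0,0]},{"jaw": -1,"linear": [0,0,3],"rotation": [0,0,0]}]'

```text
time_s: 6.38
ee_pos: [0.5153, 0.1721, 0.1017]
eef_rot: [[0.276, 0.961, -0.001], [0.961, -0.276, -0.0], [-0.001, -0.001, -1.0]]
ft_force: [-0.1, 0.7, -0.6]
opening: -0.003
finger_force: 0.0
```

Run:
```python
from h import *
c=cam('wrist');print(manip.get_state()['ee_pos'],manip.get_state()['ft_force'])
np.savez('w3.npz',**c)
r=[b for b in blobs(c,(0,130,80),(7,255,255))];print(r);print(blobs(c,(8,120,120),(22,255,255)))
o=np.array([.532,.170]);R=np.array([[.961,.276],[-.276,.961]])
for a,_,p in r:print((1e3*R@(plane(c,p,.05)[:2]-o)).round(1))
cv2.imwrite('pics/w3.png',cv2.resize(c['frame'][40:340,220:480],(693,800))[:600])
```

```text
[0.51687148 0.1728045  0.10526685] [3.57833081 1.3878722  4.19643343]
[(np.int32(556), [0, 103, 43, 29], [19.6, 117.0]), (np.int32(567), [0, 135, 45, 21], [20.5, 145.6]), (np.int32(19), [386, 167, 4, 7], [387.7, 169.9]), (np.int32(806), [412, 173, 46, 20], [434.6, 182.6]), (np.int32(17), [440, 229, 7, 7], [443.2, 231.6]), (np.int32(418), [46, 268, 27, 28], [57.4, 282.5])]
[(np.int32(37), [362, 157, 4, 10], [363.5, 161.6]), (np.int32(19), [360, 201, 4, 5], [361.6, 203.1])]
[-145.7  171.9]
[-160.2  158.8]
[44.4 11.1]
[ 68.3 -14.6]
[ 57.7 -52.5]
[-221.8   69.6]
```

View pics/w3.png

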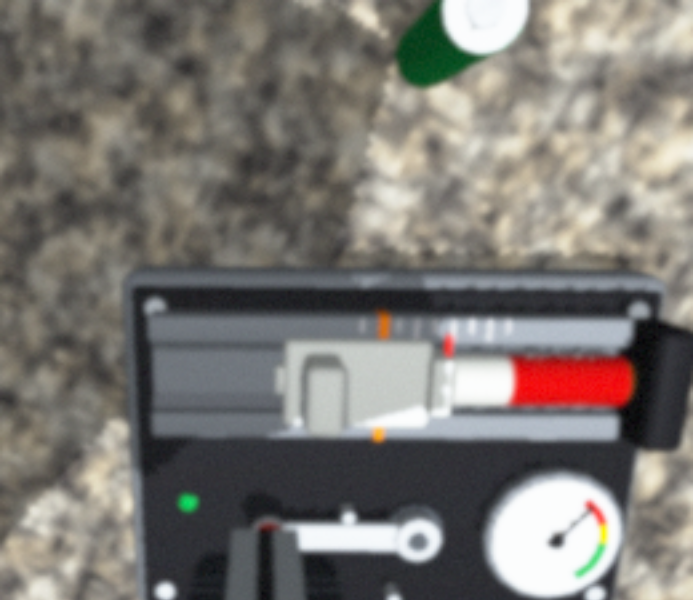

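The view shows the lever back at rest, pointing along -x, and the tab top at crop (323,395). I'll move over the tab with the jaw part open.

Request:
jog_arm --motion '[{"jaw": -0.3,"linear": [0.7,0.6,0],"rotation": [0,0,0]},{"jaw": -0.3,"linear": [0.7,0.7,0],"rotation": [0,0,0]},{"jaw": -0.3,"linear": [0.6,0.6,-1],"rotation": [0,0,0]},{"jaw": -0.3,"linear": [0,0,-1.5],"rotation": [0,0,0]},{"jaw": -0.3,"linear": [0,0,0],"rotation": [0,0,0]},{"jaw": -0.3,"linear": [0,0,0],"rotation": [0,0,0]}]'

```text
time_s: 7.18
ee_pos: [0.5356, 0.1908, 0.076]
eef_rot: [[0.276, 0.961, -0.001], [0.961, -0.276, -0.0], [-0.0, -0.001, -1.0]]
ft_force: [0.3, 0.2, 0.1]
opening: 0.353
finger_force: 0.0
```

Run:
```python
from h import *
c=cam('wrist');print(manip.get_state()['ee_pos'],manip.get_state()['opening'])
np.savez('w4.npz',**c)
L=lambda f:{k:v for k,v in np.load(f).items()}
w2=L('w2.npz');w3=L('w3.npz')
print(tri(w2,(358.4,172.4),w3,(342,190.1)),plane(w3,(342,190.1),.063))
cv2.imwrite('pics/w4.png',cv2.resize(c['frame'][120:360,230:430],(500,600)))
```

```text
[0.5358299  0.19080485 0.07640227] 0.34905598381406805
(array([0.53681134, 0.19467538, 0.07140731]), [np.float64(0.9), np.float64(0.9)]) [0.53726272 0.1913315  0.063     ]
```

View pics/w4.png

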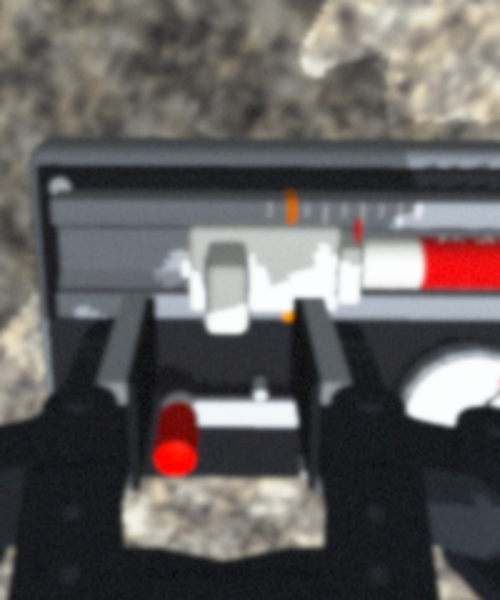

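The view shows the tab centred between the open fingers, with its top at about crop (227,300) and the finger midline at about column 225. The lever knob is at rest. Descend and grip.

Request:
jog_arm --motion '[{"jaw": -0.3,"linear": [0.1,0.1,-1],"rotation": [0,0,0]},{"jaw": -0.3,"linear": [0,0,-1],"rotation": [0,0,0]},{"jaw": -0.3,"linear": [0,0,-0.9],"rotation": [0,0,0]},{"jaw": -0.3,"linear": [0,0,0],"rotation": [0,0,0]}]'

```text
time_s: 7.72
ee_pos: [0.5363, 0.1918, 0.0464]
eef_rot: [[0.276, 0.961, -0.001], [0.961, -0.276, -0.0], [-0.001, -0.001, -1.0]]
ft_force: [-0.5, 0.1, 0.3]
opening: 0.35
finger_force: 0.0
```

Run:
```python
from h import *
w=cam('wrist');print(plane(w,(320.8,240),.063), manip.get_state()['ft_force'],manip.get_state()['ee_pos'])
c={k:v for k,v in np.load('w4.npz').items()};print(plane(c,(320.8,240),.063),plane(c,(320.8,245),.063))
```

```text
[0.54177241 0.20566606 0.063     ] [ 0.129039   -0.26973157  0.86911124] [0.53659569 0.19189645 0.04692293]
[0.53720755 0.19074518 0.063     ] [0.53628901 0.18752035 0.063     ]
```

Position confirmed. Close the jaw.

Request:
jog_arm --motion '[{"jaw": -1,"linear": [0,0,0],"rotation": [0,0,0]},{"jaw": -1,"linear": [0,0,0],"rotation": [0,0,0]},{"jaw": -1,"linear": [0,0,0],"rotation": [0,0,0]},{"jaw": -1,"linear": [0,0,0],"rotation": [0,0,0]},{"jaw": -1,"linear": [0,0,0],"rotation": [0,0,0]}]'

```text
time_s: 8.4
ee_pos: [0.5368, 0.1921, 0.0477]
eef_rot: [[0.276, 0.961, 0.0], [0.961, -0.276, 0.0], [0.0, 0.0, -1.0]]
ft_force: [-1.9, 0.4, 6.6]
opening: 0.097
finger_force: 58.9
```

Request:
jog_arm --motion '[{"jaw": -1,"linear": [-0.4,0.1,0.05],"rotation": [0,0,0]},{"jaw": -1,"linear": [-0.5,0.15,0],"rotation": [0,0,0]},{"jaw": -1,"linear": [-0.5,0.15,0],"rotation": [0,0,0]},{"jaw": -1,"linear": [-0.4,0.1,0],"rotation": [0,0,0]},{"jaw": -1,"linear": [0,0,0],"rotation": [0,0,0]},{"jaw": -1,"linear": [0,0,0],"rotation": [0,0,0]}]'

```text
time_s: 9.15
ee_pos: [0.5197, 0.197, 0.0479]
eef_rot: [[0.277, 0.961, 0.002], [0.961, -0.277, 0.001], [0.001, 0.001, -1.0]]
ft_force: [8.0, 2.0, -8.7]
opening: 0.1
finger_force: 58.7
```

Run:
```python
from h import *
c=cam('wrist');print(manip.get_state()['ee_pos'])
np.savez('w5.npz',**c)
r=blobs(c,(0,110,80),(7,255,255),5);q=blobs(c,(8,120,110),(22,255,255),5);print(r,q)
cv2.imwrite('pics/w5.png',cv2.resize(c['frame'][130:280,250:450],(800,600),interpolation=cv2.INTER_CUBIC))
```

```text
[0.51968241 0.19694007 0.04784594]
[(np.int32(30), [378, 225, 5, 11], [380.3, 230.1]), (np.int32(1353), [440, 234, 59, 25], [469.2, 246.4]), (np.int32(32), [473, 297, 8, 10], [476.6, 301.5]), (np.int32(605), [315, 308, 21, 37], [324.5, 327.3]), (np.int32(542), [0, 335, 29, 31], [10.7, 349.7])] [(np.int32(69), [377, 213, 6, 17], [379.6, 220.1]), (np.int32(28), [374, 266, 5, 7], [376.3, 269.4])]
```

View pics/w5.png

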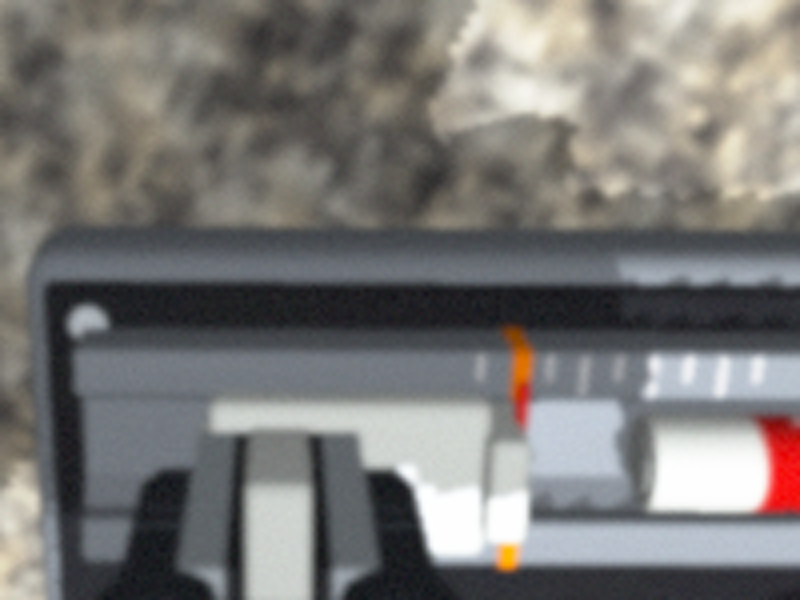

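The view shows the fingers holding the tab, with the red pointer at (520,405) touching the orange line at (520,355), about 1 mm short. The cell is still in its trough. One small correction, then hold.

Request:
jog_arm --motion '[{"jaw": -1,"linear": [-0.08,0.02,0],"rotation": [0,0,0]},{"jaw": -1,"linear": [0,0,0],"rotation": [0,0,0]},{"jaw": -1,"linear": [0,0,0],"rotation": [0,0,0]},{"jaw": -1,"linear": [0,0,0],"rotation": [0,0,0]},{"jaw": -1,"linear": [0,0,0],"rotation": [0,0,0]},{"jaw": -1,"linear": [0,0,0],"rotation": [0,0,0]}]'

```text
time_s: 9.95
ee_pos: [0.5189, 0.1972, 0.0479]
eef_rot: [[0.277, 0.961, 0.002], [0.961, -0.277, 0.001], [0.001, 0.001, -1.0]]
ft_force: [8.3, 3.0, -8.6]
opening: 0.097
finger_force: 58.6
```

Run:
```python
from h import *
c=cam('wrist');s=manip.get_state();print(s['ee_pos'],s['finger_force'],s['ft_force'])
r=blobs(c,(0,110,80),(7,255,255),5);q=blobs(c,(8,120,110),(22,255,255),5);print(r[:1],q)
P=plane(c,r[0][2],.038)[:2];A=plane(c,q[0][2],.038)[:2]
e=(P-A)@np.array([.961,-.276])*1e3;print('pointer-line mm',e)
if abs(e)<2 and s['finger_force']>10: print(manip.finish_job())
```

```text
[0.51891416 0.19718684 0.04786061] 58.59865844249725 [ 7.24387623  3.2826134  -8.4806033 ]
[(np.int32(30), [379, 225, 4, 11], [380.0, 230.1])] [(np.int32(68), [378, 213, 7, 16], [381.2, 219.7]), (np.int32(5), [500, 245, 1, 5], [500.0, 247.0]), (np.int32(32), [375, 266, 6, 7], [377.6, 269.4])]
pointer-line mm -0.2738608408027921
the job is handed in; nothing more can be done
None
```

I handed the job in at about 10 s of the 48 s, still gripping the white tab (59 N), with the red pointer measured about 0.3 mm from the orange line. Before that, the lever went to its stop and sprang back to rest. The tested cell was still in its trough when last viewed, and the arm met no unexpected contact near the green cell or the other things.

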